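Flip down the far stop and butt the board against it

ROBOT

A 6-joint arm with a two-finger parallel gripper is mounted at the origin on the work surface. World frame = base frame: x ahead of the robot, y to its left, z up, the work surface at z = 0. Lengths are in mm, angles in rad, forces in N, time in s.
With the tool pointing down it reaches from about 250 to 775 mm from the base axis. Payload 8.9 kg.
Tool frame: the origin (TCP) lies midway between the tips of the shut fingers; the grasp point (between the pads) lies 19 mm behind it; z points along the fingers, y is the direction in which the jaws open and shut (so a half turn about z gives the same grasp; the last joint's range is limited). The gripper opens to 85 mm and grips with 20 to 120 N. Pads are 22 mm wide; open, the fingers measure 114 mm over their backs; the gripper's body (76 mm by 85 mm) begins 54 mm behind the grasp point. The pads swing forward as they close: fully open they stand 13 mm farther back than shut.
Start: joints at [1.051, 0.291, -0.153, 1.127, 0, 1.431], TCP at [195.117, 487.394, 231.305] pointing down, gripper open.
Joint ranges: [-2.52, 2.52], [-0.91, 1.74], [-1.3, 1.37], [-1.96, 2.02], [-1.52, 1.47], [-3.14, 3.14]. Speed limits (rad/s): [2.22, 2.22, 2.79, 3.14, 3.14, 3.14].

INTERFACE

Orientations are given as a rotation vector (axis times angle).
In Python, from station import readout, cams, bot gives the robot as it stands. The module is installed in compiled form; this text tells all that it offers.
- The arm moves only by the shell command python3 -m jog 'ROWS' [FORCE]. ROWS is text: rows parted by semicolons, each of 7 numbers parted by spaces: the turn, a rotation vector about the tool's x, y, z in rad, then the shift along the tool's x, y, z in cm, then the gripper command: -1 is fully open, 1 is shut, values between are in proportion. In form: ax ay az dx dy dz jaw; .... A call has 1 to 12 rows; each row shifts and turns the commanded pose from where the row before left it, along the tool's axes as they then stand; what a row does not reach is not made up. A row lasts 1/8 s, in which the tool goes at most 62.5 mm and 10.7 degrees, less where a joint would pass 70% of its speed; a pose out of reach is approached as far as the arm can. A call with a gripper value outside its range is refused whole. The fingers move at their own pace and stop on an object; FORCE is the grip in N (left out, the last holds). Time passes only in rows, so rows that do not move let the fingers close. It gives the time, the measured TCP pose, the force and the opening at its end, in the units of the state.
- readout.get_state(): the state, without advancing time (a new reading comes with each control period).
- cams.snapshot(name): name is "side" or "top" or "wrist"; returns the picture (384x512x3 uint8, blue, green, red); there is no depth.
- cams.calibration(name): a dict with "fx", "fy", "cx", "cy" (pixels), "k1" (the pictures are not rectified: a ray, as slopes to the right and down, at radius r is drawn at 1 + k1 r^2 times it, then the intrinsics apply), "rvec" (rotation vector, rad) and "tvec" (3), from world to camera coordinates, as OpenCV has them. Camera axes: x right, y down, z forward; pixel columns grow to the right and rows downward; lengths in mm; the calibration is good to about 2 mm. A picture is of the moment at which its call begins: read the wrist's pose just before it. calibration takes no time and is no camera call; for the wrist camera it gives the pose at the moment of the call.
- bot.job_done(): hands the job in, once; it reports no verdict.
The state is a dict: "t": time; "joint_positions": joint angles; "joint_velocities": joint speeds; "tau": joint torques, N m; "eef_pos": TCP position; "orientation": TCP orientation; "force": force on the tool from outside, world axes, zero at the start; "moment": the same for the moment, N m; "grip_width": finger opening in mm.
Only numpy, scipy, OpenCV 4.12 (cv2) and the standard library are available. Lean on these libraries where they do the work, as an engineer would, in place of code of your own. Each camera call takes 0.05 s, during which the arm holds its last target.

TASK

Set the board up for sawing to the longer length: flip the stop that is farther from the saw kerf over and fully down in front of the fence, then push the board flat against the fence and along it until its end butts against that stop. Only push, gently, with the fingers: do not lift the board off the base or force the stops along the rail. Leave the other stop up and everything else on the bench where it is.

Things in the scene. Friction and masses are not known exactly. Their poses are not given: they have to be found in the camera images.
- station: sawing station fixed on the bench: plywood base 280 x 740 mm (y -0.38 to 0.36), 18 mm thick, with a fence along y. Origin on its underside; x away from the robot, square to the fence; y along the fence to the robot's left; z up; turned up to 0.09 rad. The board lies on the base, robot's side of the fence.
- fence_face (a point): point on the fence's face (the side that looks to the robot) at its foot, on the line of the saw kerf, a 3 mm slit through the fence; in the station's frame x = 0.040, y = 0.12, z = 0.018. Fence: 30 mm thick, top at z = 0.078; aluminium stop rail from y = -0.36 to 0.085, then hardwood to y = 0.30.
- board: softwood board, 400 mm long (its y), 80 mm wide (its x), 22 mm thick, 0.3 to 0.65 kg, lying flat on the base, origin at the centre of its underside, long side roughly along the fence; starts 10 to 45 mm clear of the fence, one end (-y) towards the far stop. It passes under the raised near stop.
- board_stop_corner (a point): lower corner of the board at its end towards the far stop, on the fence side
- board_saw_corner (a point): lower corner of the board at its other end (saw end), on the fence side
- far_stop (a joint): flip stop arm farther from the saw kerf: 28 mm wide along the fence, turning about an axis along the fence. 0 = hanging down in front of the fence, fully home on its end stop; pi/2 = level towards the robot; pi = straight up; limit 3.75. Starts up, tilted back (3.3 to 3.7). Stiff pivot: stays where left, turns at 0.15 N m (3 N near its end). Push it round its arc: a level push on its end can jam while it stands well out.
- far_stop_pivot (a point): pivot of the far stop, mid-width; station x = 0.028, z = 0.092. Behind it (+x) its black carriage, 44 mm wide, sits locked on the rail: top at station z = 0.102, back at x = 0.070, then a lock knob to x = 0.093.
- far_stop_foot (a point): near the free end of the far stop's arm (plain bar 28 mm wide, 16 mm thick at the pivot, 20 mm at its rounded end, 68 mm from the pivot): on its side face towards the kerf, which the board's end must meet; 14 mm to station +y of mid-arm, 58 mm from the pivot. When down, the bar spans station x 0.018 to 0.038 and ends 6 mm above the base.
- near_stop (a joint): flip stop arm nearer to the saw kerf: 28 mm wide along the fence, turning about an axis along the fence. 0 = hanging down in front of the fence, fully home on its end stop; pi/2 = level towards the robot; pi = straight up; limit 3.75. Starts up, tilted back (3.3 to 3.7). Stiff pivot: stays where left, turns at 0.15 N m (3 N near its end). Push it round its arc: a level push on its end can jam while it stands well out. It stays up.
- near_stop_pivot (a point): pivot of the near stop, mid-width; station x = 0.028, z = 0.092. Behind it (+x) its black carriage, 44 mm wide, sits locked on the rail: top at station z = 0.102, back at x = 0.070, then a lock knob to x = 0.093.
- near_stop_foot (a point): the same point on the near stop's arm
- offcut: block of softwood 45 x 40 x 22 mm lying on the base near its far-stop end; origin at the centre of its underside (so too below). Bystander.
- pencil: flat carpenter's pencil 180 mm long, 8 mm high, lying on the base behind the fence, along its x. Bystander.
- square: try square lying flat on the bench left of the station: wooden stock 120 x 22 x 20 mm, steel blade 200 mm along its x; origin under the stock. Bystander.
- folding_rule: folded rule 235 x 18 x 16 mm lying on the base behind the fence, along its x. Bystander.
- pull_saw: pull saw lying flat at the right of the station, 540 mm long along its x, 22 mm high. Bystander.
- glue: white glue bottle, 60 mm diameter, 170 mm tall, standing beyond the station. Bystander.

How it is judged (in metres and radians):
On the way, in this order (a step that is already met when the one before it is completed fails the run):
1. the far stop is flipped fully down (value of joint far_stop below 0.08 rad), for 0.2 s.
2. the board lies flat against the fence with its end against the far stop (value of joint far_stop below 0.08 rad and x of each of board_stop_corner, board_saw_corner in the frame of station above 0.0375 m and y of board_stop_corner in the frame of far_stop_foot between -0.003 and 0.002 m), for 0.2 s.
At the end, for the whole second after the job is handed in: The far stop hangs fully down (within 0.08 rad), the near stop is still up, and the board rests flat on the base with both fence-side corners within 2.5 mm of the fence face and its end within 2 mm of the far stop (all of step 2 and value of joint near_stop above 3.2 rad and angle between board's own z axis and vertical below 0.03 rad and z of board in the frame of station below 0.021 m and linear speed of board below 0.01 m/s); the robot touches nothing.
It fails at once if the board is lifted off the base (an edge more than 8 mm up) (z of any of board, board_stop_corner, board_saw_corner in the frame of station above 0.026 m).
It fails at once if the near stop is moved (more than 12 mm near its end) (distance of near_stop_foot from where it was at the start of the episode above 0.012 m).
It fails at once if a stop's carriage is forced along the rail (more than 4 mm) (distance of any of far_stop_pivot, near_stop_pivot from where it was at the start of the episode above 0.004 m).
It fails at once if the far stop or the board is rammed or squeezed (more than 70 N of the fingers on it) (contact force between the fingers and far_stop above 70 N or contact force between the fingers and board above 70 N).
It fails at once if something else on the bench is moved (more than 20 mm) (distance of any of offcut, pencil, square, folding_rule, pull_saw, glue from where it was at the start of the episode above 0.02 m).
It also fails if it takes over 67 s, if anything falls off the work surface, if the arm or the gripper's body presses on something with over 40 N, if the wrist force passes 120 N, or if a joint passes its speed limit or range.

## Working session

There is one attempt and no reset: what is moved stays moved. The work goes in short steps, Python scripts to look and compute and a shell command to move; the robot and the scene stay as the last step left them, time stands still between calls to the robot, and variables do not carry over. Pictures are saved under pics/ and viewed, and the job is handed in when it is done.

```bash
mkdir -p pics; ls
python3 - <<'E'
from station import readout, cams, bot
import cv2
print(readout.get_state())
for n in ["side","top","wrist"]:
    c=cams.calibration(n); print(n,c)
    cv2.imwrite(f"pics/{n}0.png",cams.snapshot(n))
E
```

```text
pics
{'t': 0.0, 'joint_positions': array([ 1.05071047e+00,  2.91252990e-01, -1.54128233e-01,  1.12669734e+00,
       -1.76609821e-05,  1.43149718e+00]), 'joint_velocities': array([ 0.00011423, -0.0011691 , -0.00099046, -0.0020407 ,  0.00065311,
        0.00019166]), 'tau': array([ 8.71025004e-04, -5.37135673e+01,  3.31370151e+01,  1.58652366e-02,
       -2.13992334e-04, -2.22106237e-06]), 'eef_pos': array([194.89839533, 487.01129853, 230.74577058]), 'orientation': array([-5.94455670e-01, -3.08443188e+00,  1.91438850e-03]), 'force': array([ 0.8087894 , -0.55740745, -0.42178464]), 'moment': array([-0.00334642, -0.02820553, -0.02138084]), 'grip_width': 85.04948892153065}
side {'fx': 357.6703243046788, 'fy': 357.6703243046788, 'cx': 260.19007888186326, 'cy': 194.56885072206637, 'k1': -0.09720023192150828, 'rvec': array([ 2.40665836, -0.27653488,  0.1245074 ]), 'tvec': array([-580.5790085 ,  118.68180988, 1420.47468771])}
top {'fx': 385.39199544478817, 'fy': 385.39199544478817, 'cx': 258.5538117903601, 'cy': 200.0246771953274, 'k1': -0.042637789569731355, 'rvec': array([ 2.12566172, -2.13613329,  0.17744363]), 'tvec': array([  -8.38330544,  608.24608587, 1345.00634927])}
wrist {'fx': 298.70712138292504, 'fy': 298.70712138292504, 'cx': 250.24059570489572, 'cy': 193.0170436953554, 'k1': -0.07746835766632168, 'rvec': array([-2.41630333, -1.63481264, -0.21386458]), 'tvec': array([-524.1897567 ,  -33.23066633,  378.97938808])}
```

View pics/side0.png

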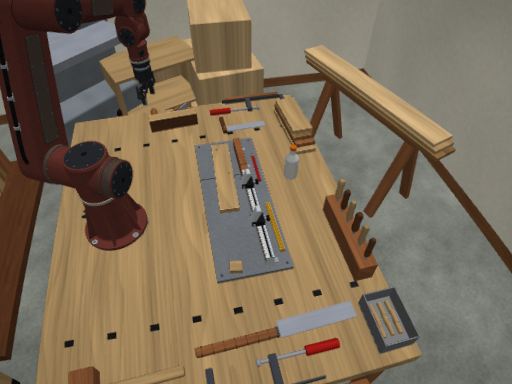

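View pics/top0.png

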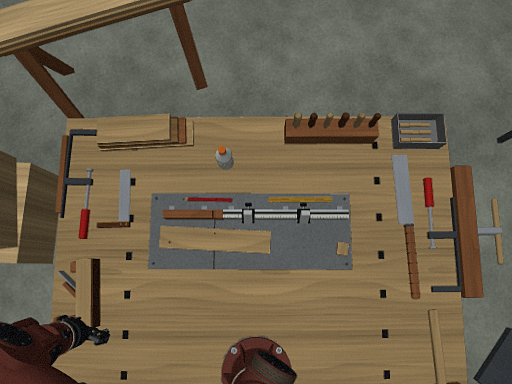

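View pics/wrist0.png

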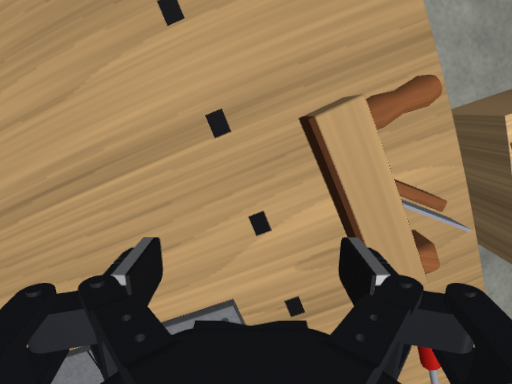

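```bash
cat > h.py <<'E'
import numpy as np, cv2
from station import readout, cams, bot
def KD(c): return np.array([[c['fx'],0,c['cx']],[0,c['fy'],c['cy']],[0,0,1.]]), np.array([c['k1'],0,0,0.])
def ray(c,uv):
    K,D=KD(c); p=cv2.undistortPoints(np.array(uv,float).reshape(-1,1,2),K,D).reshape(-1,2)
    R=cv2.Rodrigues(c['rvec'])[0]; d=np.c_[p,np.ones(len(p))]@R
    return -R.T@c['tvec'],d
def plane(c,uv,z):
    o,d=ray(c,uv); return o+d*((z-o[2])/d[:,2])[:,None]
def proj(c,P):
    K,D=KD(c); return cv2.projectPoints(np.array(P,float).reshape(-1,1,3),c['rvec'],c['tvec'],K,D)[0].reshape(-1,2)
def zoom(im,x0,y0,x1,y1,s,name):
    v=cv2.resize(im[y0:y1,x0:x1],None,fx=s,fy=s,interpolation=cv2.INTER_CUBIC); cv2.imwrite('pics/'+name,v)
E
python3 - <<'E'
from h import *
im=cv2.imread('pics/top0.png'); zoom(im,140,180,360,280,3.6,'top0z.png')
im=cv2.imread('pics/side0.png'); zoom(im,180,130,300,285,3.8,'side0z.png')
c=cams.calibration('top')
# base corners
print(plane(c,[(151,194),(351,195),(352,270),(149,268)],18))
E
```

```text
[[ 638.98551852  390.93123399   18.        ]
 [ 631.17981878 -355.89358919   18.        ]
 [ 355.82296472 -347.54875735   18.        ]
 [ 366.05128124  387.0663841    18.        ]]
```

View pics/top0z.png

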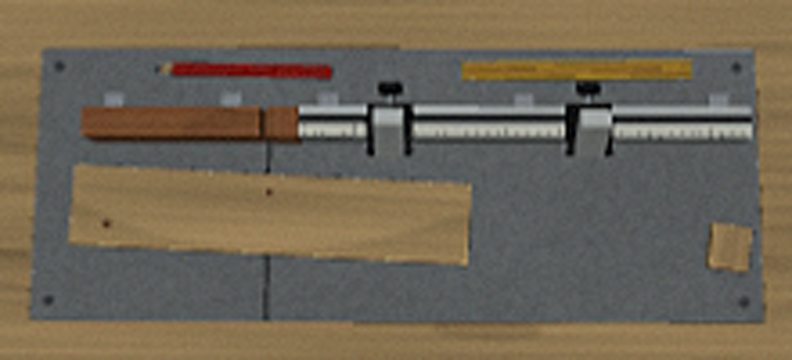

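View pics/side0z.png

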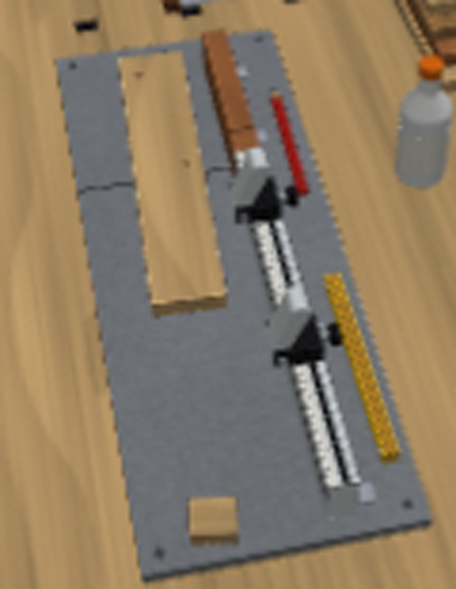

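```bash
python3 -m jog '0 0 -0.18 0 0 -5 -1; 0 0 -0.18 0 0 -5 -1; 0 0 -0.01 -2.6 -5 0 -1; 0 0 0 -2.6 -5 0 -1; 0 0 0 -2.6 -5 0 -1; 0 0 0 -2.6 -5 0 -1; 0 0 0 -2.6 -5 0 -1; 0 0 0 -2.6 -5 0 -1; 0 0 0 -2.6 -5 0 -1; 0 0 0 -2.6 -5 0 -1; 0 0 0 0 0 0 -1'
python3 - <<'E'
from h import *
s=readout.get_state(); print(s['t'],s['eef_pos'],s['orientation'])
np.save('c1.npy',cams.calibration('wrist'),allow_pickle=True)
im=cams.snapshot('wrist'); cv2.imwrite('pics/w1.png',im)
c=cams.calibration('wrist'); print(ray(c,[(256,192)]))
E
```

```text
t: 1.52
eef_pos: [399.5, 81.8, 330.9]
orientation: [-0.026, -3.141, 0.001]
force: [0.3, 0.2, -0.7]
grip_width: 85.2
1.525 [399.48558314  81.83477051 330.93602059] [-2.60208658e-02 -3.14115045e+00  1.00034028e-03]
(array([333.13224901,  84.17965679, 474.6324725 ]), array([[ 0.25467847,  0.01622805, -0.96708785]]))
```

View pics/w1.png

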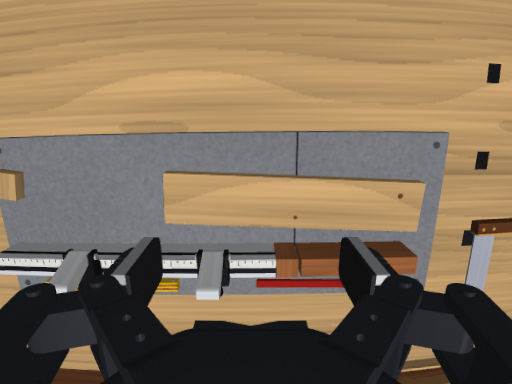

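Run:
```python
from h import *
im=cv2.imread('pics/w1.png'); zoom(im,0,120,256,310,3.1,'w1l.png'); zoom(im,230,120,470,310,3.1,'w1r.png')
```

```text
(no output)
```

View pics/w1l.png

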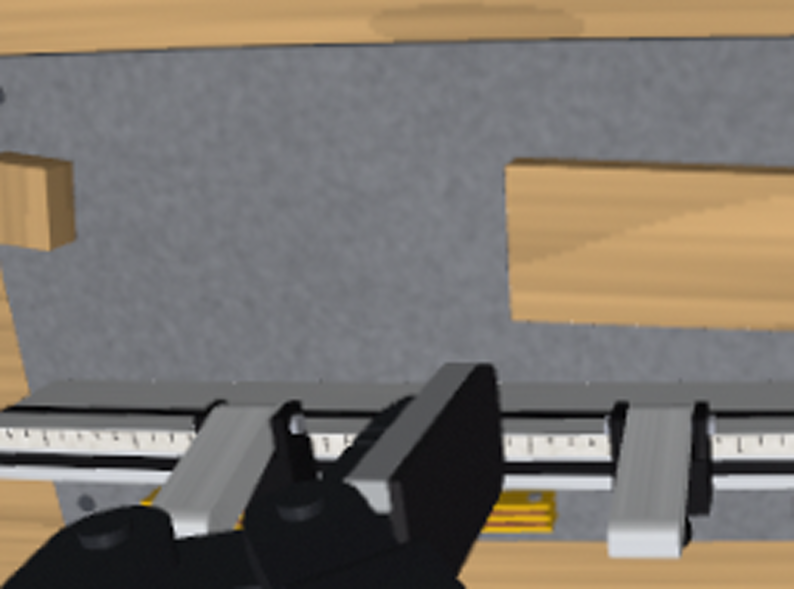

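View pics/w1r.png

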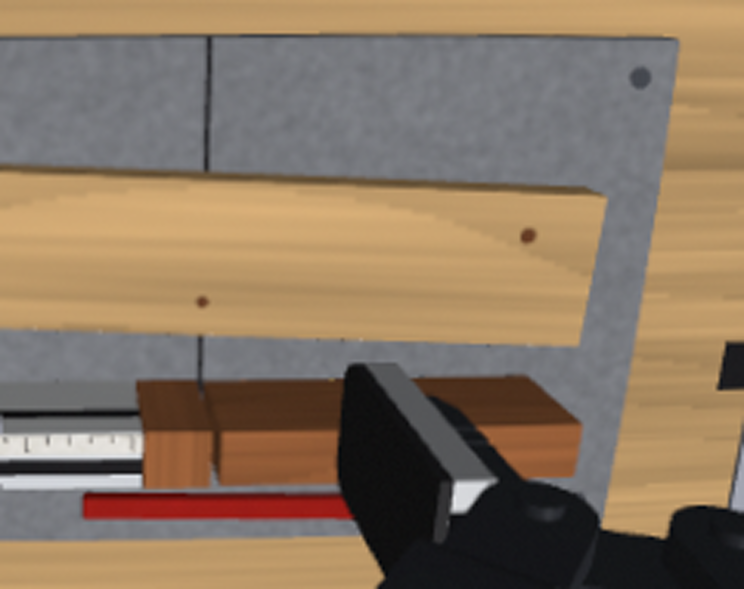

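Run:
```python
from h import *
c=np.load('c1.npy',allow_pickle=True).item()
L=lambda x,y:(x/3.1-.35,y/3.1+120-.35)
R=lambda x,y:(x/3.1-.35+230,y/3.1+120-.35)
np.set_printoptions(precision=1,suppress=True)
print('edge z18\n',plane(c,[L(0,55),L(400,41),L(794,38),R(0,38),R(678,40)],18))
f=plane(c,[L(65,380),L(250,381),R(10,381),R(139,380),R(525,377)],18);print('fence\n',f)
print('kerf base', plane(c,[R(209,45),R(207,165),R(201,340),R(202,380)],18))
b=plane(c,[L(510,160),L(512,320),R(606,197),R(580,346)],40);print('board\n',b)
print('far pivot-ish z~100',plane(c,[L(213,405),L(275,405)],104))
print('near pivot-ish',plane(c,[L(627,405),L(692,405)],104))
print('far end z158',plane(c,[L(168,532),L(220,532)],155),plane(c,[L(608,553),L(683,553)],155))
print('offcut',plane(c,[L(72,160),L(50,248)],40))
```

```text
edge z18
 [[ 356.6 -320.4   18. ]
 [ 357.9 -103.    18. ]
 [ 360.9   90.7   18. ]
 [ 360.2   51.3   18. ]
 [ 363.5  391.6   18. ]]
fence
 [[ 538.4 -323.2   18. ]
 [ 538.5 -210.8   18. ]
 [ 540.5   50.5   18. ]
 [ 541.1  119.5   18. ]
 [ 544.8  331.1   18. ]]
kerf base [[365.2 153.   18. ]
 [424.7 153.2  18. ]
 [518.8 152.2  18. ]
 [541.8 153.3  18. ]]
board
 [[414.4 -46.6  40. ]
 [496.  -53.1  40. ]
 [439.  349.6  40. ]
 [518.1 346.7  40. ]]
far pivot-ish z~100 [[ 511.8 -175.5  104. ]
 [ 511.7 -145.8  104. ]]
near pivot-ish [[512.5  14.  104. ]
 [512.9  42.6 104. ]]
far end z158 [[ 545.  -171.9  155. ]
 [ 544.5 -148.7  155. ]] [[552.9  11.6 155. ]
 [553.1  41.6 155. ]]
offcut [[ 409.1 -271.7   40. ]
 [ 454.7 -294.6   40. ]]
```

```bash
python3 -m jog '0 0 0 -3.28 -4 1.7 1; 0 0 0 -3.28 -4 1.7 1; 0 0 0 -3.28 -4 1.7 1; 0 0 0 -3.28 -4 1.7 1; 0 0 0 -3.28 -4 1.7 1; 0 0 0 -3.28 -4 1.7 1; 0 0 0 0 0 0 1; 0 0 0 0 0 0 1' 30
python3 - <<'E'
from h import *
for n in ['wrist','top','side']:
    np.save(f'c2{n}.npy',cams.calibration(n),allow_pickle=True)
    im=cams.snapshot(n); cv2.imwrite(f'pics/{n}2.png',im)
    if n=='side': zoom(im,150,100,320,290,3.1,'side2z.png')
E
```

```text
t: 2.58
eef_pos: [592.3, -155.5, 229.1]
orientation: [-0.015, -3.141, -0.001]
force: [-0.6, 0.9, 0.3]
grip_width: 0.3
```

View pics/wrist2.png

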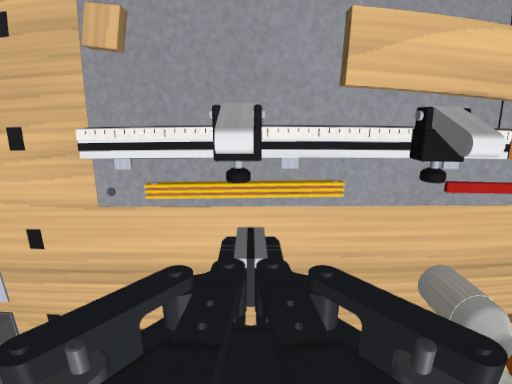

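View pics/side2z.png

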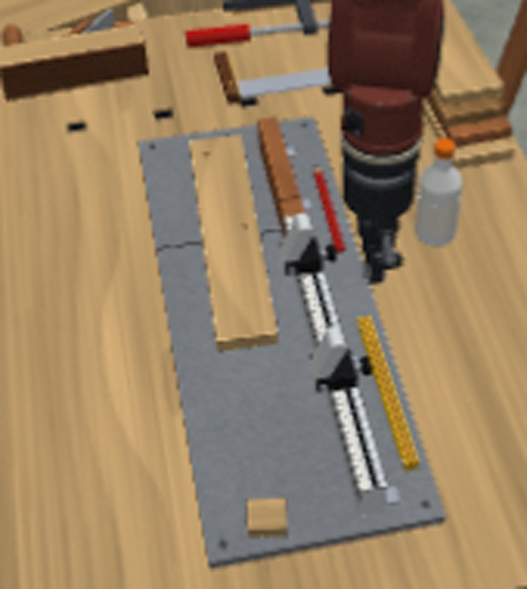

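Run:
```python
from h import *
np.set_printoptions(precision=1,suppress=True)
im=cv2.imread('pics/wrist2.png'); zoom(im,190,85,290,200,6,'w2z.png')
c=np.load('c2wrist.npy',allow_pickle=True).item()
print(plane(c,[(213,160),(261,160),(213,106),(262,106)],102))
print('arm end',plane(c,[(216,152),(256,152)],155))
print('rail end/base',plane(c,[(112,191)],18))
```

```text
[[ 567.4 -189.2  102. ]
 [ 567.9 -145.4  102. ]
 [ 519.7 -187.4  102. ]
 [ 520.2 -144.5  102. ]]
arm end [[ 553.6 -180.1  155. ]
 [ 553.9 -151.   155. ]]
rail end/base [[ 617. -328.   18.]]
```

View pics/w2z.png

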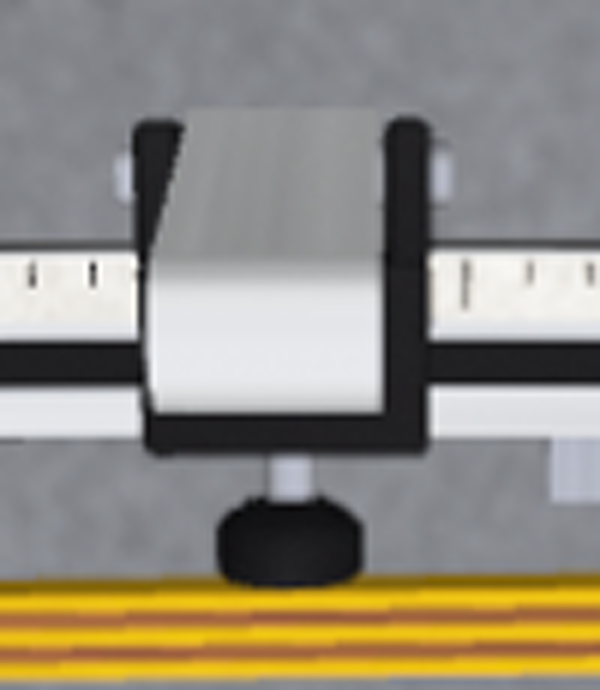

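```bash
python3 -m jog '0 0 0 0 -1.05 3 1; 0 0 0 0 0 4 1; 0 0 0 0 0 2.2 1; 0 0 0 1 0 0 1; 0 0 0 1 0 0 1; 0 0 0 1 0 0 1; 0 0 0 1 0 0 1; 0 0 0 0.5 0 0 1; 0 0 0 0 0 0 1' 60
python3 - <<'E'
from h import *
for n in ['wrist','side']:
    im=cams.snapshot(n); cv2.imwrite(f'pics/{n}3.png',im)
    if n=='side': zoom(im,150,100,320,290,3.1,'side3z.png')
E
```

```text
t: 3.85
eef_pos: [546.8, -167.2, 137.4]
orientation: [-0.017, -3.141, 0.0]
force: [1.1, -0.2, 0.8]
grip_width: 0.1
```

View pics/wrist3.png

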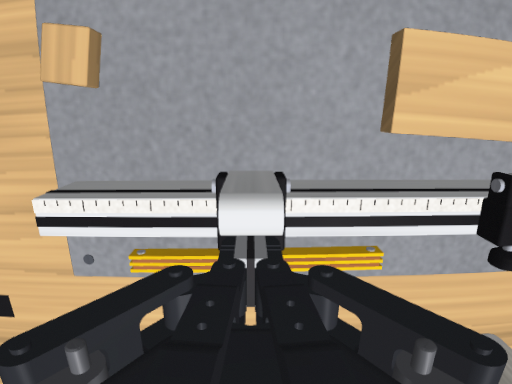

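View pics/side3z.png

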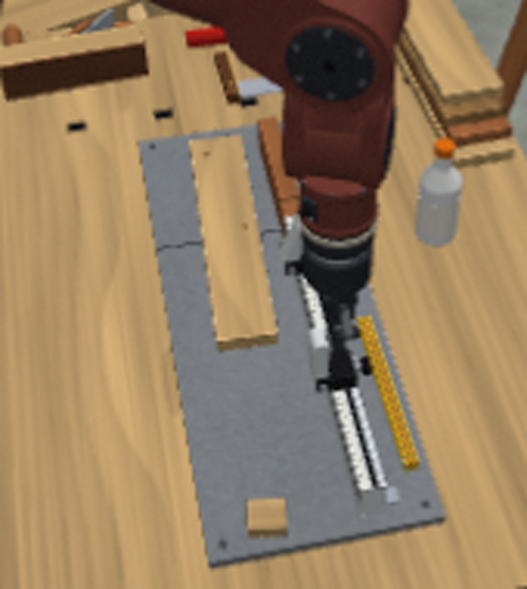

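```bash
python3 -m jog '0 0 0 0.9 0 0 1; 0 0 0 0.9 0 0 1; 0 0 0 0.8 0 0.3 1; 0 0 0 0.8 0 0.4 1; 0 0 0 0.65 0 0.6 1; 0 0 0 0.6 0 0.65 1; 0 0 0 0.4 0 0.8 1; 0 0 0 0.3 0 0.85 1; 0 0 0 0 0 0 1'
python3 - <<'E'
from h import *
for n in ['wrist','side']:
    im=cams.snapshot(n); cv2.imwrite(f'pics/{n}4.png',im)
    if n=='side': zoom(im,150,100,320,290,3.1,'side4z.png')
E
```

```text
t: 5.08
eef_pos: [493.2, -166.3, 100.3]
orientation: [-0.017, -3.14, -0.001]
force: [0.2, -0.3, -0.4]
grip_width: -0.2
```

View pics/wrist4.png

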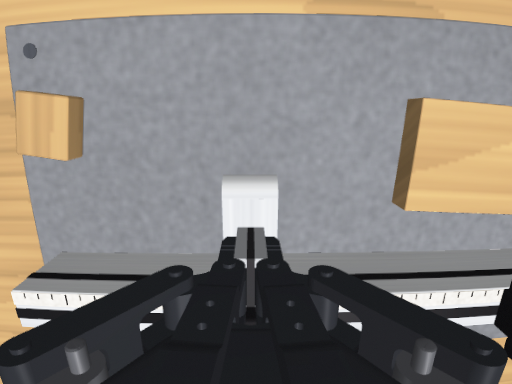

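View pics/side4z.png

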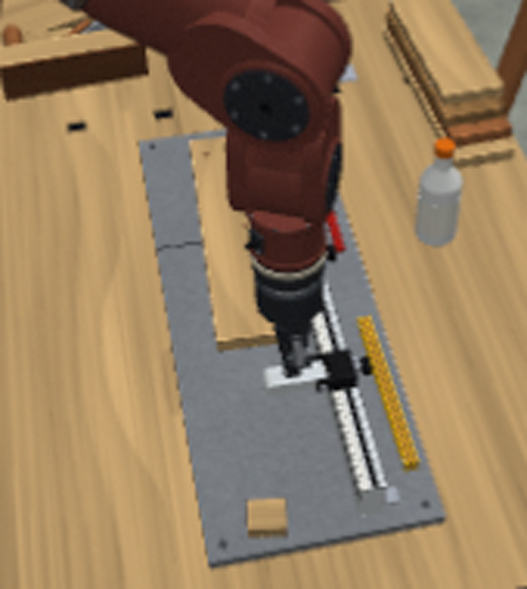

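```bash
python3 -m jog '0 0 0 0.5 0 0.5 1; 0 0 0 0.4 0 0.6 1; 0 0 0 0.1 0 0.9 1; 0 0 0 0 0 0.9 1; 0 0 0 -0.3 0 0.9 1; 0 0 0 -0.45 0 0.9 1; 0 0 0 -0.7 0 0.5 1; 0 0 0 -0.8 0 0.5 1; 0 0 0 0 0 0 1'
python3 -m jog '0 0 0 -0.2 0 0 1; 0 0 0 -0.2 0 0 1; 0 0 0 0 0 0 1'
python3 - <<'E'
from h import *
for n in ['wrist','side']:
    im=cams.snapshot(n); cv2.imwrite(f'pics/{n}5.png',im)
    if n=='side': zoom(im,150,100,320,290,3.1,'side5z.png')
E
```

```text
t: 6.3
eef_pos: [506.7, -166.6, 43.7]
orientation: [-0.016, -3.141, -0.001]
force: [-1.0, 0.5, -0.6]
grip_width: 0.3
t: 6.68
eef_pos: [506.9, -166.4, 43.6]
orientation: [-0.018, -3.135, -0.001]
force: [-15.1, -1.3, 4.8]
grip_width: -0.2
```

View pics/wrist5.png

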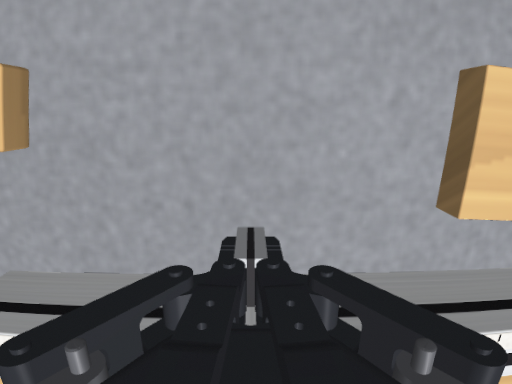

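View pics/side5z.png

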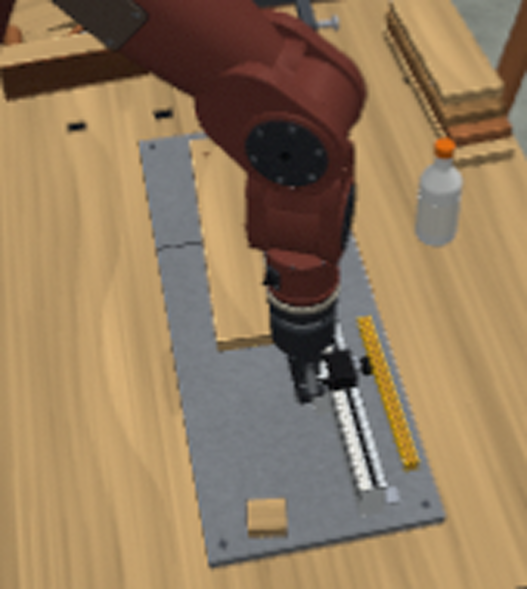

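```bash
python3 -m jog '0 0 0 4.1 0 0 1; 0 0 0 4.1 0 0 1; 0 0 0 4.6 0 0 1; 0 0 0 0 5.5 0 1; 0 0 0 0 5.5 0 1; 0 0 0 0 5.5 0.6 1; 0 0 0 0 5.5 0.6 1; 0 0 0 0 5.5 0.6 1; 0 0 0 0 0 0 1'
python3 - <<'E'
from h import *
np.save('c6.npy',cams.calibration('wrist'),allow_pickle=True)
for n in ['wrist','side','top']:
    im=cams.snapshot(n); cv2.imwrite(f'pics/{n}6.png',im)
    if n=='side': zoom(im,150,100,320,290,3.1,'side6z.png')
E
```

```text
t: 7.9
eef_pos: [385.5, 113.0, 26.4]
orientation: [0.007, 3.14, 0.002]
force: [0.2, -0.4, 0.9]
grip_width: 0.1
```

View pics/wrist6.png

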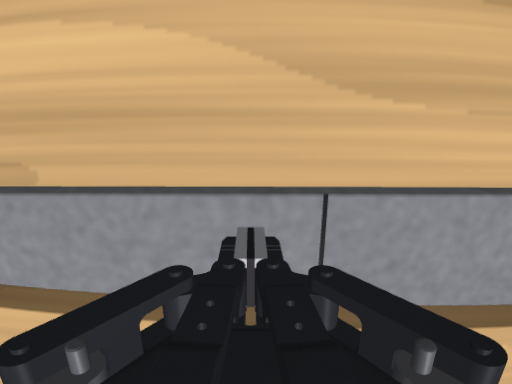

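View pics/side6z.png

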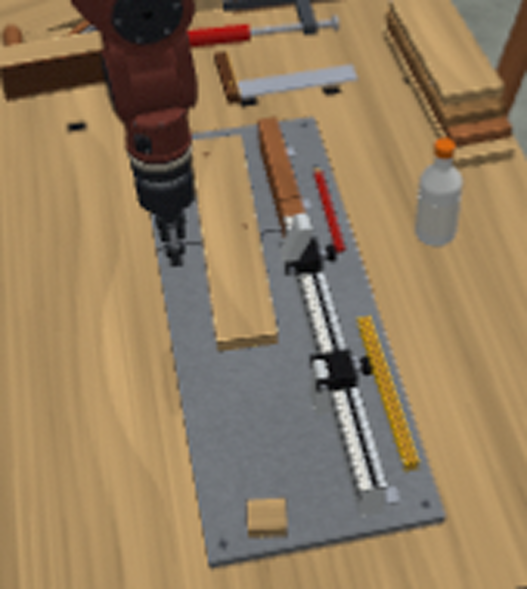

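```bash
python3 -m jog '0 0 0 -2 0 0.1 1; 0 0 0 -0.7 0 0 1; 0 0 0 -0.7 0 0 1; 0 0 0 -0.7 0 0 1; 0 0 0 -0.7 0 0 1; 0 0 0 -0.6 0 0 1; 0 0 0 -0.3 0 0 1; 0 0 0 -0.2 0 0 1; 0 0 0 0 0 0 1'
python3 -m jog '0 0 0 -0.2 0 0 1; 0 0 0 -0.1 0 0 1; 0 0 0 0 0 0 1'
python3 -m jog '0 0 0 -0.1 0 0 1; 0 0 0 -0.1 0 0 1; 0 0 0 0 0 0 1'
```

```text
t: 9.18
eef_pos: [444.1, 109.0, 25.3]
orientation: [-0.017, -3.141, -0.0]
force: [-2.6, 0.6, 0.9]
grip_width: 0.1
t: 9.55
eef_pos: [446.5, 109.1, 25.2]
orientation: [-0.017, -3.14, -0.001]
force: [-5.3, 2.2, 3.6]
grip_width: 0.3
t: 9.93
eef_pos: [447.2, 109.4, 25.0]
orientation: [-0.016, -3.138, -0.002]
force: [-9.9, 2.2, 7.7]
grip_width: -0.0
```

```bash
python3 -m jog '0 0 0 -0.2 0 0 1; 0 0 0 0 0 0 1'
python3 - <<'E'
from h import *
for n in ['wrist','side','top']:
    im=cams.snapshot(n); cv2.imwrite(f'pics/{n}7.png',im)
    if n=='side': zoom(im,180,130,290,285,3.8,'side7z.png')
    if n=='top': zoom(im,140,180,360,280,3.6,'top7z.png')
E
```

```text
t: 10.18
eef_pos: [449.8, 109.4, 25.0]
orientation: [-0.016, -3.139, -0.002]
force: [-8.4, 3.5, 3.6]
grip_width: 0.1
```

View pics/side7z.png

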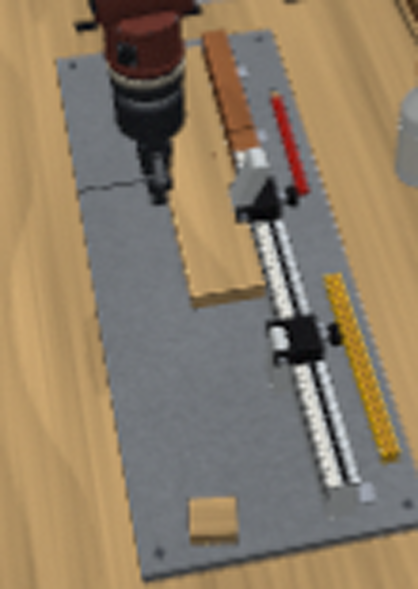

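View pics/top7z.png

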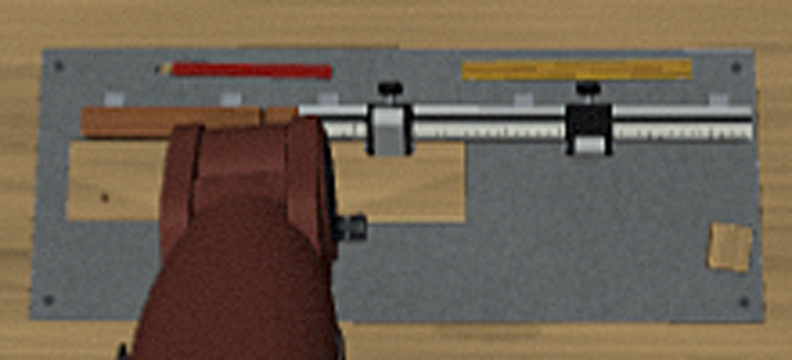

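View pics/wrist7.png

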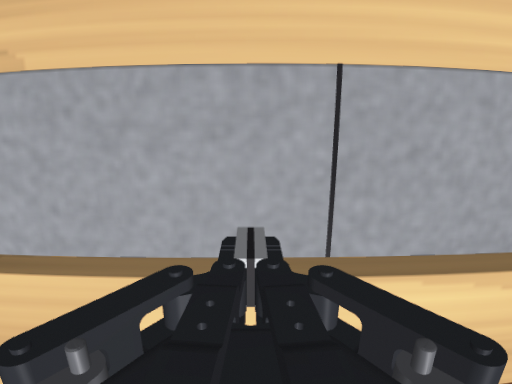

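```bash
python3 -m jog '0 0 0 -0.2 0 0 1; 0 0 0 0 0 0 1';python3 -m jog '0 0 0 -0.2 0 0 1; 0 0 0 0 0 0 1'; python3 -m jog '0 0 0 -0.2 0 0 1; 0 0 0 0 0 0 1'
```

```text
t: 10.58
eef_pos: [449.8, 109.3, 24.7]
orientation: [-0.016, -3.135, -0.002]
force: [-13.7, 3.0, 9.7]
grip_width: 0.0
t: 10.82
eef_pos: [449.8, 109.2, 24.4]
orientation: [-0.016, -3.132, -0.001]
force: [-19.3, 2.4, 13.9]
grip_width: -0.2
t: 11.08
eef_pos: [449.8, 109.2, 24.1]
orientation: [-0.015, -3.129, -0.001]
force: [-24.7, 2.7, 18.3]
grip_width: 0.1
```

```bash
python3 -m jog '0 0 0 2 0 0 1; 0 0 0 2 0 -1 1; 0 0 0 0 5.5 -1 1; 0 0 0 0 5.5 0 1; 0 0 0 0 5.5 0 1; 0 0 0 0 5.5 0 1; 0 0 0 0 5.5 0 1; 0 0 0 -4 0 0 1; 0 0 0 -4 0 2 1; 0 0 0 0 0 0 1'
python3 - <<'E'
from h import *
np.set_printoptions(precision=1,suppress=True)
np.save('c8.npy',cams.calibration('wrist'),allow_pickle=True)
for n in ['wrist']:
    im=cams.snapshot(n); cv2.imwrite(f'pics/{n}8.png',im)
E
```

```text
t: 12.32
eef_pos: [502.9, 383.3, 24.0]
orientation: [0.019, 3.14, 0.0]
force: [-0.6, 0.2, 0.6]
grip_width: 0.0
```

View pics/wrist8.png

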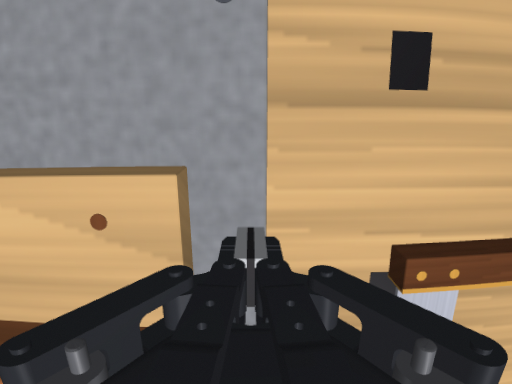

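```bash
python3 -m jog '0 0 0 0 -1.2 0 1; 0 0 0 0 -0.6 0 1; 0 0 0 0 -0.6 0 1; 0 0 0 0 -0.8 0 1; 0 0 0 0 -0.8 0 1; 0 0 0 0 0 0 1'
python3 -m jog '0 0 0 0 -0.8 0 1; 0 0 0 0 -0.8 0 1; 0 0 0 0 -0.8 0 1; 0 0 0 0 -0.8 0 1; 0 0 0 0 -0.8 0 1; 0 0 0 0 -0.8 0 1; 0 0 0 0 0 0 1'
python3 - <<'E'
from h import *
for n in ['wrist','side','top']:
    im=cams.snapshot(n); cv2.imwrite(f'pics/{n}9.png',im)
    if n=='side': zoom(im,180,130,290,285,3.8,'side9z.png')
    if n=='top': zoom(im,140,180,360,280,3.6,'top9z.png')
E
```

```text
t: 13.12
eef_pos: [499.9, 342.9, 25.7]
orientation: [0.018, 3.141, -0.0]
force: [-0.4, 0.2, 0.2]
grip_width: 0.0
t: 14.0
eef_pos: [499.5, 294.2, 25.3]
orientation: [0.018, 3.141, -0.002]
force: [-0.4, -0.0, -0.4]
grip_width: -0.0
```

View pics/side9z.png

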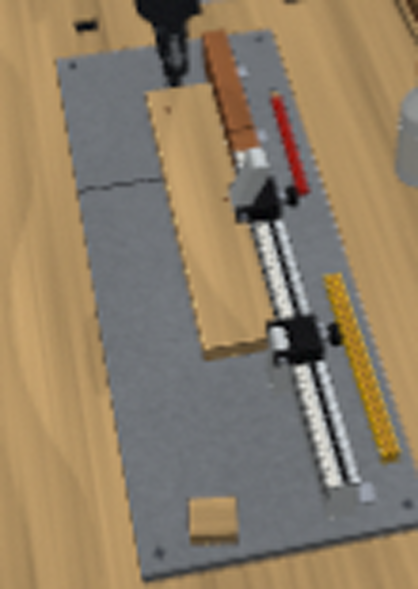

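View pics/top9z.png

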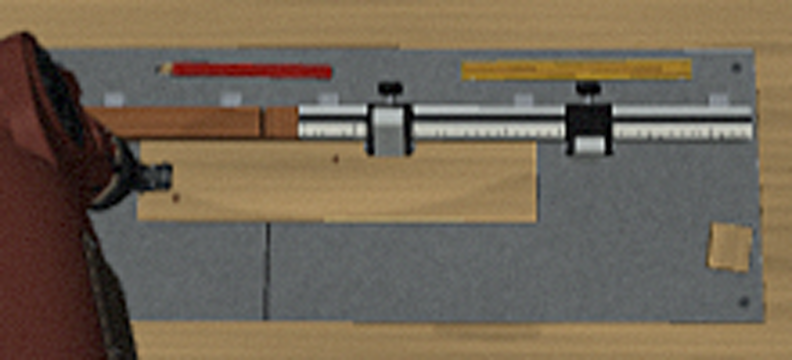

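View pics/wrist9.png

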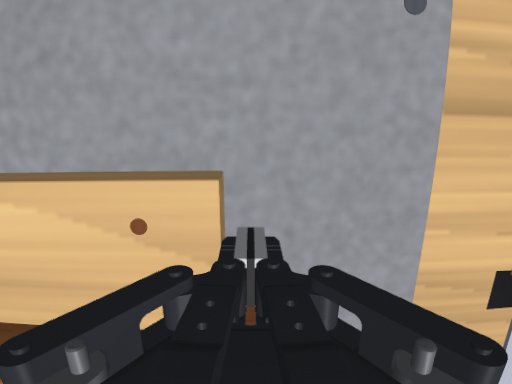

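```bash
python3 -m jog '0 0 0 0 -0.8 0 1; 0 0 0 0 -0.8 0 1; 0 0 0 0 -0.6 0 1; 0 0 0 0 -0.3 0 1; 0 0 0 0 -0.2 0 1; 0 0 0 0 -0.2 0 1; 0 0 0 0 0 0 1'
python3 -m jog '0 0 0 0 -0.2 0 1; 0 0 0 0 -0.1 0 1; 0 0 0 0 0 0 1'
```

```text
t: 15.02
eef_pos: [499.1, 266.2, 25.3]
orientation: [0.017, 3.141, -0.001]
force: [-0.6, 0.7, 0.4]
grip_width: -0.0
t: 15.4
eef_pos: [499.0, 263.3, 25.3]
orientation: [0.017, 3.141, 0.0]
force: [-0.7, 0.8, 0.3]
grip_width: 0.2
```

```bash
python3 -m jog '0 0 0 0 -0.2 0 1; 0 0 0 0 0 0 1'
python3 -m jog '0 0 0 0 -0.2 0 1; 0 0 0 0 0 0 1'
python3 -m jog '0 0 0 0 -0.1 0 1; 0 0 0 0 0 0 1'
```

```text
t: 15.65
eef_pos: [499.0, 261.2, 25.3]
orientation: [0.017, 3.141, -0.0]
force: [0.3, 1.0, -0.0]
grip_width: -0.1
t: 15.9
eef_pos: [499.0, 260.6, 25.4]
orientation: [0.016, 3.141, 0.004]
force: [-0.4, 8.6, -0.7]
grip_width: 0.2
t: 16.15
eef_pos: [499.0, 260.5, 25.5]
orientation: [0.015, 3.141, 0.007]
force: [-0.1, 12.4, -1.7]
grip_width: -0.3
```

```bash
python3 -m jog '0 0 0 0 2 0 1; 0 0 0 0 2 -2 1; 0 0 0 5 0 -5 1; 0 0 0 5 -2 -5 1; 0 0 0 1 -6 -3 1; 0 0 0 0 -6 -2 1; 0 0 0 0 -6 0 1; 0 0 0 0 -6 0 1; 0 0 0 0 -6 0 1; 0 0 0 0 -4 0 1; 0 0 0 0 0 0 1'
python3 - <<'E'
from h import *
np.save('c10.npy',cams.calibration('wrist'),allow_pickle=True)
for n in ['wrist','side','top']:
    im=cams.snapshot(n); cv2.imwrite(f'pics/{n}10.png',im)
    if n=='top': zoom(im,140,180,360,280,3.6,'top10z.png')
E
```

```text
t: 17.52
eef_pos: [400.0, -54.5, 179.7]
orientation: [0.024, 3.141, -0.002]
force: [-0.8, 0.2, 0.3]
grip_width: -0.1
```

View pics/wrist10.png

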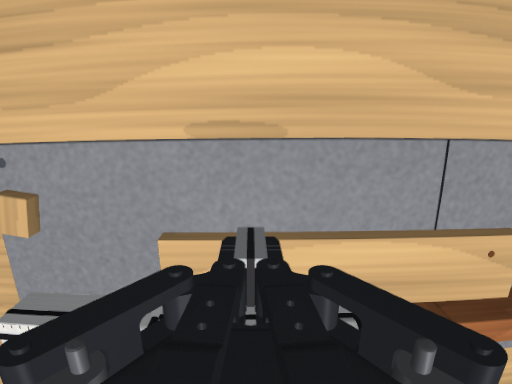

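View pics/top10z.png

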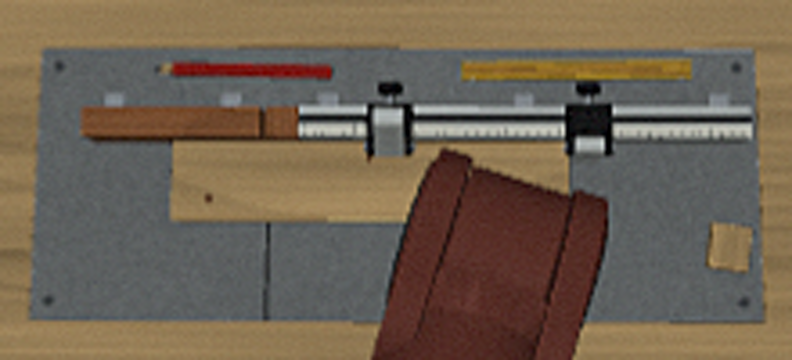

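```bash
python3 -m jog '0 0 0 0 5.1 3 1; 0 0 0 0 5.1 3 1; 0 0 0 -1 0 5 1; 0 0 0 -0.8 0 4.4 1; 0 0 0 -1 0 0 1; 0 0 0 -1 0 0 1; 0 0 0 -0.5 0 0 1; 0 0 0 -0.3 0 0 1; 0 0 0 -0.2 0 0 1; 0 0 0 0 0 0 1'
```

```text
t: 18.92
eef_pos: [448.8, 49.2, 25.7]
orientation: [0.017, 3.141, -0.0]
force: [-0.2, -0.1, -0.0]
grip_width: -0.1
```

```bash
python3 -m jog '0 0 0 -0.2 0 0 1; 0 0 0 0 0 0 1';python3 -m jog '0 0 0 -0.2 0 0 1; 0 0 0 -0.2 0 0 1; 0 0 0 0 0 0 1'
```

```text
t: 19.18
eef_pos: [449.4, 49.3, 25.2]
orientation: [-0.017, -3.139, -0.0]
force: [-5.9, -0.6, 3.5]
grip_width: 0.1
t: 19.55
eef_pos: [449.3, 49.4, 24.5]
orientation: [-0.017, -3.132, 0.0]
force: [-16.5, -0.5, 11.3]
grip_width: 0.3
```

```bash
python3 -m jog '0 0 0 2 0 0 1; 0 0 0 2 0 -2 1; 0 0 0 0 0 -6 1; 0 0 0 0 -2 -6 1; 0 0 0 -4 -4 -3 1; 0 0 0 -4 -4 -3 1; 0 0 0 -4 -4 0 1; 0 0 0 -1 0 0 1; 0 0 0 0 0 0 1'
python3 - <<'E'
from h import *
np.save('c11.npy',cams.calibration('wrist'),allow_pickle=True)
for n in ['wrist','top']:
    im=cams.snapshot(n); cv2.imwrite(f'pics/{n}11.png',im)
E
```

```text
t: 20.68
eef_pos: [541.3, -89.4, 222.7]
orientation: [-0.017, -3.141, -0.001]
force: [-1.0, 0.5, -0.2]
grip_width: 0.0
```

View pics/wrist11.png

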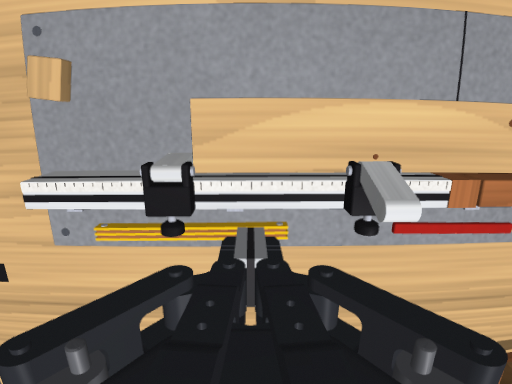

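Run:
```python
from h import *
np.set_printoptions(precision=1,suppress=True)
im=cv2.imread('pics/wrist11.png'); zoom(im,130,85,230,225,4.2,'w11z.png'); zoom(im,330,85,512,215,4.2,'w11r.png')
im=cv2.imread('pics/top11.png'); zoom(im,140,180,360,280,3.6,'top11z.png')
```

```text
(no output)
```

View pics/w11z.png

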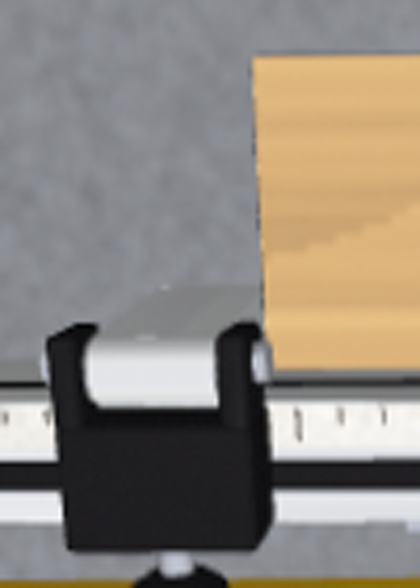

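View pics/w11r.png

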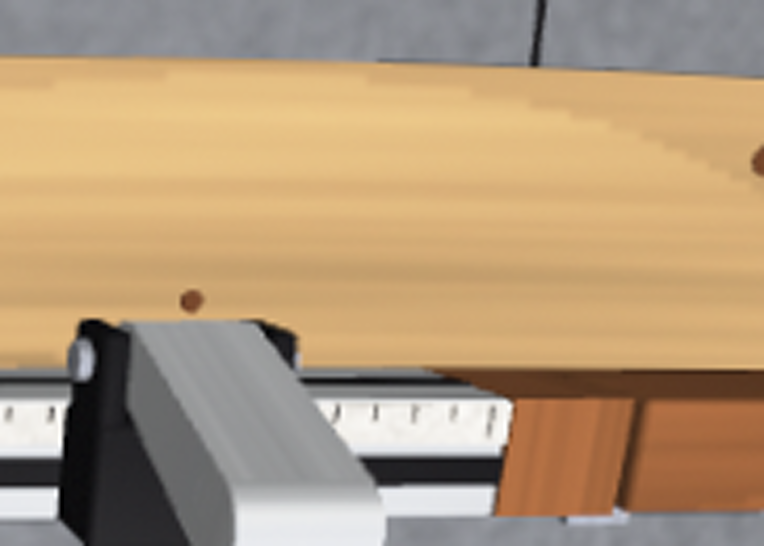

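View pics/top11z.png

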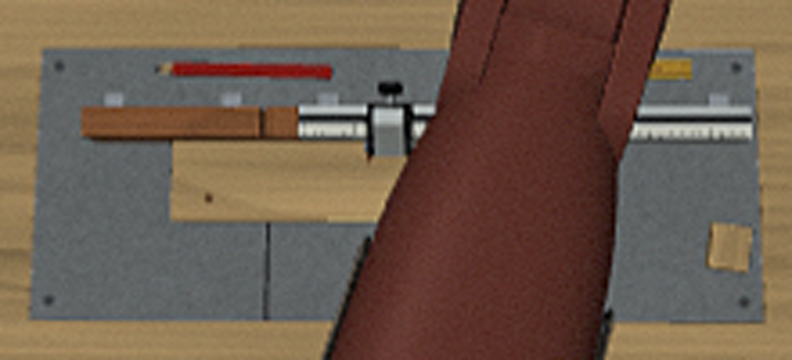

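Run:
```python
from h import *
print(bot.job_done()); s=readout.get_state(); print(s['t'],s['force'])
```

```text
the job is handed in; nothing more can be done
None
the job is handed in; nothing more can be done
```

The job is handed in. The far stop is down, and the board is flat against the fence with its end butted against that stop. I got no verdict back.

- **Far stop:** I flipped it round its arc with the shut fingers. At the end it would not move under a 15 N push, so I took it as fully home.
- **Board against the fence:** I pushed it there, and after sliding it along I pressed again at mid-length. It stayed put under about 25 N the first time and 16 N the second. The two finger positions (449.8 mm at y 109 and 449.3 mm at y 49) agree with the fence's slight angle.
- **Board end against the stop:** I pushed on the saw end until the finger stopped at y ≈ 260.5 mm. The force rose sharply from 1 N to 12 N there.
- **Last wrist picture:** No gap showed at the stop or along the part of the fence in view, which did not reach the saw end. The near stop was still up.
- **Clear of everything:** The gripper was above the station with near-zero force, and the clock read about 20.7 s.

**Disagreement:** the stop point puts the stop's face at y ≈ -154 mm, while the picture gave -152 mm. That is within the 2 mm camera accuracy. I checked the fit only by force, finger position and eye; I took no sub-millimetre gap measurement.

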